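# Set two knurled heat wheels to their middle notch and start

### The arm

A 7-joint arm with a two-finger parallel gripper is mounted at the origin on a cart in front of the work surface, level with it; the furniture and walls round the work are solid. World frame = base frame: x ahead of the robot, y to its left, z up, the work surface at z = 0. Lengths are in m, angles in rad, forces in N, time in s.
With the tool pointing down it reaches from about 0.35 to 0.9 m from the base axis. Payload 8.1 kg.
Tool frame: the origin (TCP) lies at the very end of the fingers, on their centre line; the grasp point (between the pads) lies 19 mm behind it (tcp_to_grasp is the distance from the TCP to the grasp point, in m); z points along the fingers, y is the direction in which the jaws open and shut (so a half turn about z gives the same grasp; the last joint's range is limited). The gripper opens to 92 mm and grips with 3 to 60 N. Pads are 19 mm wide; open, the fingers measure 130 mm over their backs; the gripper's body (75 mm by 190 mm) begins 47 mm behind the grasp point.
Start: joints at [-1.377, 0.434, 0.025, 1.573, -0.012, 1.134, -0.075], TCP at [0.183, 0.598, 0.227] pointing down, gripper open.
Joint ranges: [-2.62, 2.62], [-0.44, 2.09], [-1.27, 1.32], [0.08, 2.57], [-1.32, 4.46], [0.12, 2], [-2.74, 2.74]. Speed limits (rad/s): [2.22, 2.22, 3.01, 3.01, 3.14, 3.14, 3.14].

### API

Orientations are given as [roll, pitch, yaw] about the fixed x, y, z axes, in that order (R = Rz(yaw) Ry(pitch) Rx(roll)).
In Python, from cell import * gives the robot as it stands. The module is installed in compiled form; this text tells all that it offers.
- The arm moves only by the shell command python3 -m inch 'ROWS'. ROWS is JSON, one flat list of numbers, 5 for each row, row after row: the finger opening in cm, from 0 to 9.18, then the shift along the world's x, y, z in cm, then the turn about the world's z in degrees. A call has exactly 10 rows; each row shifts and turns the pose as measured when the row begins; what a row does not reach is not made up. A row lasts 1/12 s, in which the tool goes at most 41.7 mm and 7.16 degrees, less where a joint would pass 70% of its speed; a pose out of reach is approached as far as the arm can. A call with a gripper value outside its range is refused whole. The fingers move at their own pace and stop on an object; the grip force is fixed at half the most. Time passes only in rows, so rows that do not move let the fingers close, or fill a call up. It gives the time, the measured TCP pose, the force and the opening at its end, in the units of the state.
- get_obs(): the state, without advancing time (a new reading comes with each control period).
- grab_frame(name): name is "scene" or "top"; returns the picture (480x640x3 uint8, blue, green, red); there is no depth.
- camera_info(name): a dict with "fx", "fy", "cx", "cy" (pixels), "dist_coeffs" ([k1, k2, p1, p2, k3] as OpenCV has them; the pictures are not rectified), "R" (3x3) and "t" (3): a world point X has camera coordinates R X + t. Camera axes: x right, y down, z forward; pixel columns grow to the right and rows downward; lengths in m; the calibration is good to about 2 mm. A picture is of the moment at which its call begins. camera_info takes no time and is no camera call.
- hand_in(): hands the job in, once; it reports no verdict.
Trained networks look in the newest picture that a camera, given by its name, has taken for a name from the list of things; names that differ only in an ending like _2 or _b are one class to them, and where a whole thing is asked for, a point or a joint stands for the part that bears it (a point fixed in the world has none). Each returns a list of dicts, best first, with "conf" (0 to 1); they miss things now and then, are a little off and sometimes report something else, mostly with a low value. They report only what shows in the picture. A call takes as long as a camera call.
- spot_in(camera, label): "position" ([x, y, z] in m, in the coordinates of the camera as it stood for that picture, good to about 4 mm: the middle of the surface that is visible of it).
- masks_of(camera, label): "pixels" (480x640 bool, what is visible of it).
- landmark_of(camera, label): "position" ([x, y, z] in m, in the coordinates of the camera as it stood for that picture, good to about 4 mm: a listed point, or the origin of a listed thing).
The state is a dict: "time_s": time; "qpos": joint angles; "dq": joint speeds; "effort": joint torques, N m; "eef_pos": TCP position; "tool_rot": TCP orientation; "ft_force": force on the tool from outside, world axes, zero at the start; "wrist_torque": the same for the moment, N m; "width": finger opening in m.
Only numpy, scipy, OpenCV 4.12 (cv2) and the standard library are available. Lean on these libraries where they do the work, as an engineer would, in place of code of your own. Each camera call takes 0.05 s, during which the arm holds its last target.

### The job

Two small heat controllers stand on the worktop. With a fingertip on top of the wheel, roll the wide knurled wheel one click away from the robot and the narrow knurled wheel one click towards the robot, so that both rest in their middle notch; then press the round start button behind the wide wheel all the way down and let it come up again. Work by touch only: lift nothing, and leave the controllers and the things around them where they stand.

Things in the scene. Friction and masses are not known exactly. Their poses are not given: they have to be found in the camera images.
- wide_controller: controller with the wide wheel and the start button: loose grey box of about 1.5 kg on rubber feet, 150 (its x) x 90 (its y) x 52 mm high. Origin: centre of the underside; z up; x points from the wheel (near end) to the button (far end), roughly away from the robot
- narrow_controller: controller with the narrow wheel: the same box of about 1.5 kg, 150 x 90 x 52 mm, without a button. Origin: centre of the underside; z up; x points roughly away from the robot, the wheel being at the near end. The two controllers may stand either way round, left and right
- wide_crown (a point): top of the wide wheel at rest, at [-28, 0, 68] mm in its controller's frame (same axes). Black knurled wheel, 60 mm in diameter, 32 mm wide, axle along the box's y; stands 16 mm out of a slot. Its axle is sprung: pressing on the top sinks it up to 7 mm, with 3 N plus 1 N per mm. A fingertip pressed 4 to 5 mm down and drawn along the box's x rolls it by friction, 30 mm per rad
- narrow_crown (a point): top of the narrow wheel at rest, at [-28, 0, 68] mm in its controller's frame (same axes). Same knurled wheel, 60 mm in diameter, but only 12 mm wide; same springing and behaviour
- wide_wheel (a joint): angle of the wide wheel, rad; grows as its top moves along +x of its box, away from the robot. Notches at 0 (near, the start), 0.70 (middle, wanted) and 1.40 (far); let go within 0.25 rad of one it snaps in by itself. Up to 0.06 N m to turn; stops just beyond the outer notches. A white line across the rim is on top in the middle notch, and 40 degrees to the near side at the start
- narrow_wheel (a joint): angle of the narrow wheel, rad; also grows as its top moves along +x of its box, away from the robot. Notches at 0 (far, the start), -0.70 (middle, wanted) and -1.40 (near); otherwise like the wide wheel. Its white line is on top in the middle notch, and 40 degrees to the far side at the start
- start_top (a point): centre of the top of the start button, a plain grey round cap 22 mm in diameter in a steel collar, 76 mm behind the axle of the wide wheel on the top of that box
- start (a joint): travel of the start button, m: 0 up, 0.006 fully down; sprung, 5 N fully down, comes up by itself
- cup: steel cup, 60 mm in diameter and 36 mm high, standing close beside the right-hand controller; leave alone. Origin: centre of the underside
- thermometer: probe thermometer, 200 x 34 x 17 mm, lying in front of the controllers; leave alone. Origin: centre of the underside
- jar: spice jar, 42 mm in diameter and 96 mm high, to the right; leave alone. Origin: centre of the underside
- shaker: metal shaker with a handle, 109 mm high, to the right; leave alone. Origin: centre of the underside
- timer: dial timer, 70 mm in diameter and 48 mm high, to the right; leave alone. Origin: centre of the underside

How it is judged:
On the way, in this order (a step that is already met when the one before it is completed fails the run):
1. both wheels lie in their middle notch (value of joint wide_wheel between 0.55 and 0.85 rad and value of joint narrow_wheel between -0.85 and -0.55 rad and value of joint start below 0.002 m), for 0.2 s.
2. the start button is pressed down (value of joint start above 0.0045 m).
At the end, for the whole second after the job is handed in: Both wheels within 0.15 rad of their middle notch (0.70 for the wide wheel, -0.70 for the narrow one), the start button up again (under 1.5 mm) after having been pressed at least 4.5 mm with both wheels set, both controllers at rest within 25 mm of where they stood (value of joint wide_wheel between 0.55 and 0.85 rad and value of joint narrow_wheel between -0.85 and -0.55 rad and value of joint start below 0.0015 m and distance of each of wide_controller, narrow_controller from where it was at the start of the episode below 0.025 m and linear speed of each of wide_controller, narrow_controller below 0.01 m/s); the robot touches nothing.
It fails at once if the start button is pressed before both wheels are in their middle notch (value of joint start above 0.0045 m and (value of joint wide_wheel below 0.4 rad or value of joint wide_wheel above 1 rad or value of joint narrow_wheel below -1 rad or value of joint narrow_wheel above -0.4 rad)).
It fails at once if a controller is lifted, tipped or shoved out of place (over 8 mm up, 0.15 rad or 40 mm) (height (world z) of any of wide_controller, narrow_controller above 0.008 m or angle between any of wide_controller, narrow_controller's own z axis and vertical above 0.15 rad or distance of any of wide_controller, narrow_controller from where it was at the start of the episode above 0.04 m).
It fails at once if a bystander is lifted or displaced by more than 20 mm (distance of any of cup, thermometer, jar, shaker, timer from where it was at the start of the episode above 0.02 m).
It also fails if it takes over 45 s, if anything falls off the work surface, if the arm or the gripper's body presses on something with over 40 N, if the wrist force passes 120 N, or if a joint passes its speed limit or range.

## Working session

There is one attempt and no reset: what is moved stays moved. The work goes in short steps, Python scripts to look and compute and a shell command to move; the robot and the scene stay as the last step left them, time stands still between calls to the robot, and variables do not carry over. Pictures are saved under pics/ and viewed, and the job is handed in when it is done.

```bash
mkdir -p pics
cat > h.py <<'E'
from cell import *
import numpy as np, cv2
def w(cam,p):
    c=camera_info(cam); R=np.array(c["R"]);t=np.array(c["t"]); return R.T@(np.array(p)-t)
def proj(cam,X):
    c=camera_info(cam);R=np.array(c["R"]);t=np.array(c["t"],float)
    K=np.array([[c["fx"],0,c["cx"]],[0,c["fy"],c["cy"]],[0,0,1.]])
    return cv2.projectPoints(np.array(X,float).reshape(-1,1,3),cv2.Rodrigues(R)[0],t,K,np.array(c["dist_coeffs"],float))[0].reshape(-1,2)
def onplane(cam,uv,z):
    c=camera_info(cam);R=np.array(c["R"]);t=np.array(c["t"],float)
    K=np.array([[c["fx"],0,c["cx"]],[0,c["fy"],c["cy"]],[0,0,1.]])
    u=cv2.undistortPoints(np.array(uv,float).reshape(-1,1,2),K,np.array(c["dist_coeffs"],float)).reshape(-1,2)
    d=np.c_[u,np.ones(len(u))]@R; o=-R.T@t
    return o+d*((z-o[2])/d[:,2])[:,None]
E
python3 - <<'E'
from h import *
for c in ("scene","top"):
    cv2.imwrite(f"pics/{c}0.png",grab_frame(c))
    for l in ("wide_crown","narrow_crown","start_top","wide_controller","narrow_controller","cup","thermometer","jar"):
        for d in landmark_of(c,l)[:2]: print(c,l,round(d["conf"],2),w(c,d["position"]).round(4))
o=get_obs();print(o["time_s"],o["eef_pos"],o["tool_rot"],o["width"],o["ft_force"])
E
```

```text
scene wide_crown 0.94 [0.4649 0.3885 0.0695]
scene wide_crown 0.68 [0.3562 0.2927 0.0012]
scene narrow_crown 0.65 [0.4794 0.2092 0.0674]
scene wide_controller 0.55 [ 0.4886  0.3922 -0.0051]
scene narrow_controller 0.67 [ 0.5014  0.2098 -0.002 ]
scene cup 0.71 [ 0.4334  0.0914 -0.0013]
scene cup 0.31 [ 3.976e-01 -3.087e-01  3.000e-04]
scene thermometer 0.85 [ 0.3522  0.2939 -0.0008]
scene thermometer 0.64 [ 0.4886  0.3941 -0.001 ]
scene jar 0.81 [ 0.4154 -0.0775 -0.0011]
top wide_crown 0.67 [0.4581 0.3838 0.0692]
top start_top 0.57 [0.5356 0.3944 0.0719]
top wide_controller 0.93 [0.489  0.3889 0.0022]
top narrow_controller 0.66 [ 0.5047  0.2159 -0.0025]
top narrow_controller 0.52 [ 0.3975 -0.182  -0.0016]
top cup 0.74 [ 0.4319  0.0845 -0.0009]
top thermometer 0.88 [0.3551 0.2965 0.0015]
top jar 0.97 [ 0.4131 -0.0746 -0.0015]
top jar 0.65 [ 0.3547  0.2965 -0.0052]
0.9 [0.18284125 0.59766799 0.22675004] [3.14152636e+00 2.63802595e-05 2.84467108e+00] 0.09137824206649127 [0.3142356  1.19406337 0.52746903]
```

View pics/scene0.png

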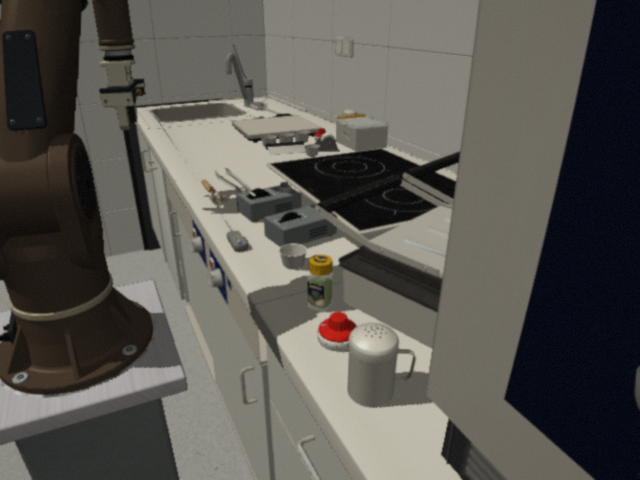

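View pics/top0.png

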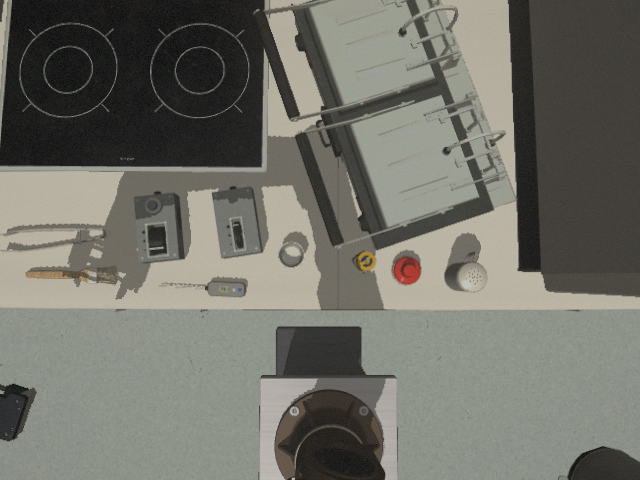

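The top view shows the wide controller at about (158,228) with its button at (153,205). The narrow one is at (237,222), the cup at (291,253) and the thermometer at (205,287). I'll zoom in to get the axes.

Run:
```python
from h import *
im=cv2.imread("pics/top0.png")
cv2.imwrite("pics/topz.png",cv2.resize(im[175:275,120:280],None,fx=5,fy=5,interpolation=cv2.INTER_CUBIC))
for l in ("wide_controller","narrow_controller"):
    for cam in("top","scene"):
        for d in masks_of(cam,l)[:1]:
            m=d["pixels"].astype(np.uint8);c=max(cv2.findContours(m,0,2)[0],key=cv2.contourArea)
            r=cv2.minAreaRect(c);print(cam,l,d["conf"],m.sum(),r)
for l in ("narrow_crown","start_top","wide_crown"):
    for d in landmark_of("top",l)[:2]+[]: print(l,d["conf"],w("top",d["position"]).round(4))
print(proj("top",[[.46,.385,.068],[.48,.21,.068]]))
```

```text
top wide_controller 0.97 3095 ((159.0389404296875, 226.12257385253906), (70.48746490478516, 47.095611572265625), 86.42366790771484)
scene wide_controller 0.67 1642 ((267.82574462890625, 201.34646606445312), (30.468608856201172, 64.02916717529297), 75.0685806274414)
top narrow_controller 0.9 2811 ((236.81996154785156, 221.239990234375), (69.7207260131836, 42.567832946777344), 81.8698959350586)
scene narrow_controller 0.87 2016 ((298.5, 227.0), (36.01044845581055, 72.34629821777344), 77.47119140625)
start_top 0.57 [0.5356 0.3944 0.0719]
wide_crown 0.67 [0.4581 0.3838 0.0692]
[[155.43810482 240.2312894 ]
 [235.1542176  231.56903323]]
```

View pics/topz.png

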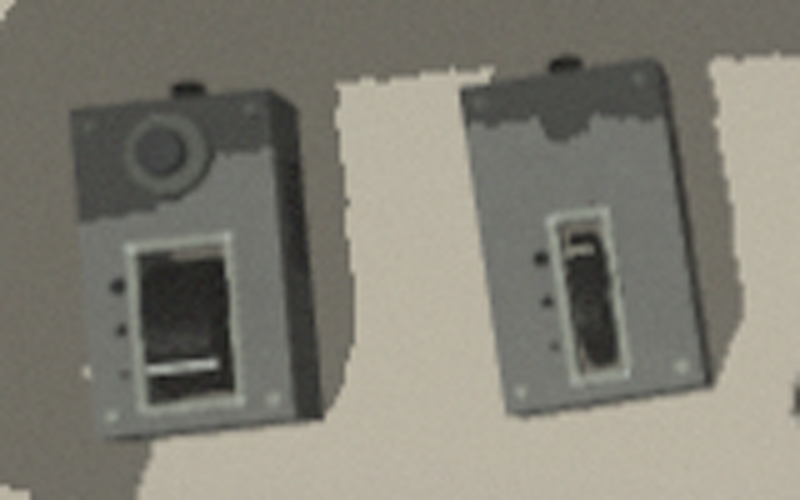

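Both boxes are clear. The wide wheel's line is near, at zoomed (183,366), and the narrow wheel's is far, at (580,243). Next I'll fit poses to the top-face corners.

Run:
```python
from h import *
off=np.array([120,175])
for n,z,sl in (("wide",[(70,108),(270,92),(298,418),(103,438)],[(126,246),(232,234),(243,403),(140,414)]),("narrow",[(462,88),(660,62),(710,385),(508,415)],[(546,216),(607,206),(630,372),(573,384)])):
    P=onplane("top",(np.array(z)+.5)/5-.5+off,.052)
    model=np.array([[75,45],[75,-45],[-75,-45],[-75,45]])/1000
    a=model; b=P[:,:2]; ca=b.mean(0); M=a.T@(b-ca); th=np.arctan2(M[0,1]-M[1,0],M[0,0]+M[1,1])
    R=np.array([[np.cos(th),-np.sin(th)],[np.sin(th),np.cos(th)]])
    print(n,"yaw",np.degrees(th),"centre",ca,"res mm",((a@R.T+ca-b)*1e3).round(1).tolist())
    print(" crown",ca+R@[-.028,0]," far",ca+R@[.048,0], "slot centre",onplane("top",(np.array(sl)+.5)/5-.5+off,.052).mean(0))
print("button px->",onplane("top",[(158.5)/5-.5+120,(153.5)/5-.5+175],.06))
```

```text
wide yaw 6.723611829006913 centre [0.49052679 0.38869947] res mm [[-0.8, -0.8], [2.0, -0.2], [0.0, -0.9], [-1.2, 1.9]]
 crown [0.46271936 0.38542123]  far [0.53819667 0.39431932] slot centre [0.46308827 0.38771365 0.052     ]
narrow yaw 9.082559118915727 centre [0.50336706 0.20975008] res mm [[-0.2, -0.4], [1.5, -0.1], [-0.4, 0.7], [-0.8, -0.2]]
 crown [0.47571813 0.20533007]  far [0.55076523 0.21732724] slot centre [0.4773195  0.20745164 0.052     ]
button px-> [[0.53901983 0.3997629  0.06      ]]
```

```bash
python3 -m inch '[0,2.5,-2,0,2.4, 0,2.5,-2,0,2.4, 0,2.5,-2,0,2.4, 0,2.5,-2,0,2.4, 0,2.5,-2,0,2.4, 0,2.5,-2,0,2.4, 0,2.5,-2,0,2.4, 0,2.5,-2,0,2.4, 0,2.5,-2,0,2.4, 0,2.5,-2,0,2.4]'
```

```text
time_s: 2.08
eef_pos: [0.4319, 0.3944, 0.227]
tool_rot: [3.138, -0.004, -2.984]
ft_force: [0.9, 0.8, -0.1]
width: 0.0297
```

```bash
python3 -m inch '[0,0.4,-0.2,-2,-0.5, 0,0.4,-0.2,-2,-0.5, 0,0.4,-0.2,-2,-0.5, 0,0.4,-0.2,-2,-0.5, 0,0.4,-0.2,-2,-0.3, 0,0,0,-2,0, 0,0,0,-1,0, 0,0,0,0,0, 0,0,0,0,0, 0,0,0,0,0]'
python3 - <<'E'
from h import *
im=grab_frame("top");cv2.imwrite("pics/top1.png",cv2.resize(im[175:275,120:280],None,fx=5,fy=5,interpolation=cv2.INTER_CUBIC))
im=grab_frame("scene");cv2.imwrite("pics/scene1.png",cv2.resize(im[130:270,180:360],None,fx=4,fy=4,interpolation=cv2.INTER_CUBIC))
E
```

```text
time_s: 2.92
eef_pos: [0.4644, 0.3751, 0.0952]
tool_rot: [3.138, 0.005, -3.039]
ft_force: [0.0, -0.2, -0.1]
width: 0.0005
```

View pics/scene1.png

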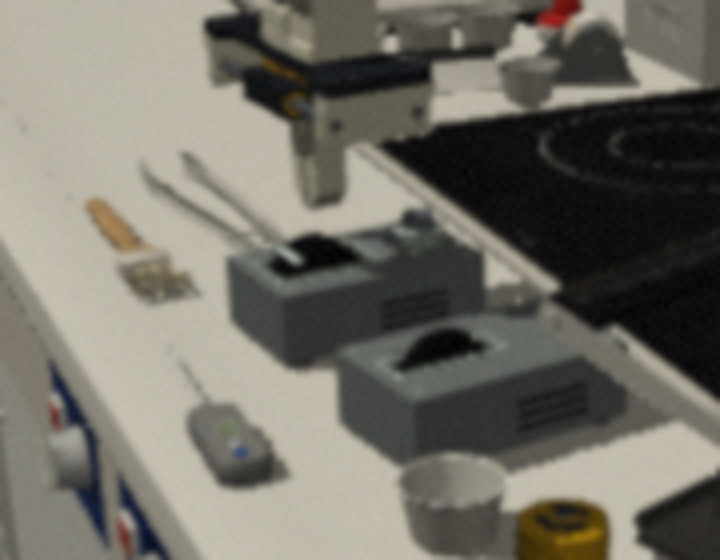

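View pics/top1.png

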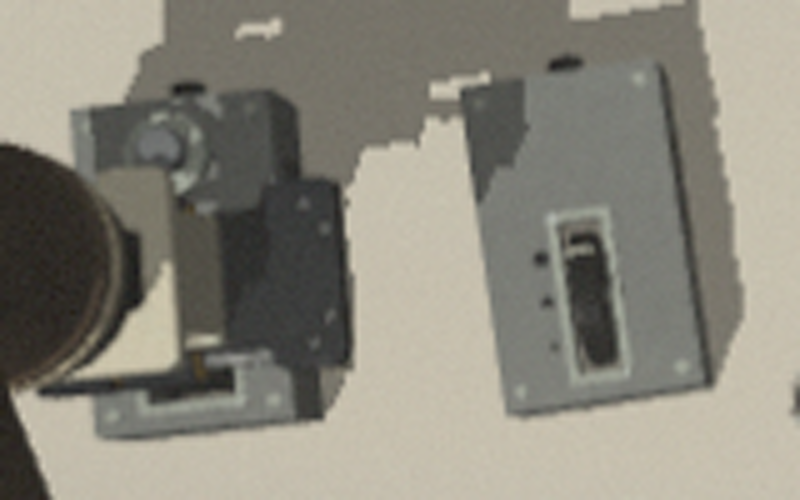

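```bash
python3 -m inch '[0,-0.4,0.3,-0.5,-0.5, 0,-0.4,0.3,-0.5,0, 0,-0.3,0.3,-0.5,0, 0,0,0,-0.4,0, 0,0,0,0,0, 0,0,0,-0.2,0, 0,0,0,-0.2,0, 0,0,0,-0.2,0, 0,0,0,0,0, 0,0,0,0,0]'
```

```text
time_s: 3.85
eef_pos: [0.4529, 0.3874, 0.0708]
tool_rot: [3.134, 0.009, -3.047]
ft_force: [-0.1, 0.0, 0.0]
width: 0.0002
```

```bash
python3 -m inch '[0,0,0,-0.2,0, 0,0,0,-0.2,0, 0,0,0,-0.2,0, 0,0,0,-0.1,0, 0,0,0,0,0, 0,0,0,0,0, 0,0,0,0,0, 0,0,0,0,0, 0,0,0,0,0, 0,0,0,0,0]'
```

```text
time_s: 4.68
eef_pos: [0.4552, 0.3877, 0.0663]
tool_rot: [3.132, 0.014, -3.049]
ft_force: [-0.9, 0.1, 4.3]
width: 0.0002
```

```bash
python3 -m inch '[0,0,0,-0.2,0, 0,0,0,-0.2,0, 0,0,0,-0.1,0, 0,0,0,0,0, 0,0,0,0,0, 0,0,0,0,0, 0,0,0,0,0, 0,0,0,0,0, 0,0,0,0,0, 0,0,0,0,0]'
```

```text
time_s: 5.52
eef_pos: [0.4567, 0.3879, 0.0652]
tool_rot: [3.129, 0.017, -3.05]
ft_force: [-1.2, -1.1, 5.8]
width: 0.0008
```

```bash
python3 -m inch '[0,0,0,-0.2,0, 0,0.3,0.03,-0.15,0, 0,0.3,0.03,-0.1,0, 0,0.3,0.03,-0.1,0, 0,0.3,0.03,-0.05,0, 0,0.3,0.03,-0.05,0, 0,0,0,0,0, 0,0,0,0,0, 0,0,0,0,0, 0,0,0,0,0]'
```

```text
time_s: 6.35
eef_pos: [0.4778, 0.3903, 0.0648]
tool_rot: [3.124, 0.027, -3.053]
ft_force: [-1.1, -1.0, 5.5]
width: 0.0003
```

```bash
python3 -m inch '[0,0,0,0.6,0, 0,0,0,0.8,0, 0,0,-0.5,1,0, 0,0,-2,0.5,0, 0,0,-2.5,0,0.5, 0,0,-2.5,0,0.5, 0,0,-2.5,0,0.5, 0,0,-2.5,0,0.5, 0,0,-2,0,0, 0,0,-1,0,0]'
python3 - <<'E'
from h import *
im=grab_frame("top");cv2.imwrite("pics/top2.png",cv2.resize(im[175:275,120:280],None,fx=5,fy=5,interpolation=cv2.INTER_CUBIC))
im=grab_frame("scene");cv2.imwrite("pics/scene2.png",cv2.resize(im[130:270,180:360],None,fx=4,fy=4,interpolation=cv2.INTER_CUBIC))
print(get_obs()["eef_pos"],get_obs()["tool_rot"])
E
```

```text
time_s: 7.18
eef_pos: [0.4764, 0.2319, 0.1009]
tool_rot: [3.121, 0.031, -3.01]
ft_force: [-0.9, -0.1, -0.2]
width: 0.0001
[0.47677639 0.23277503 0.10092887] [ 3.12035067  0.03119328 -3.01108997]
```

View pics/top2.png

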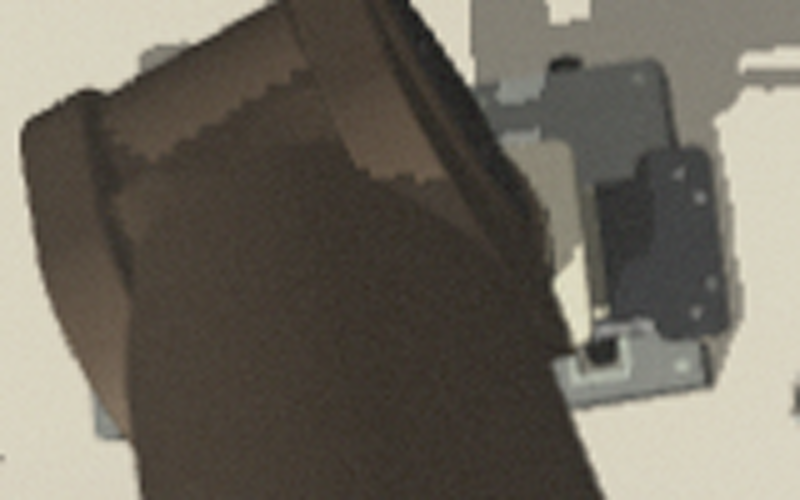

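View pics/scene2.png

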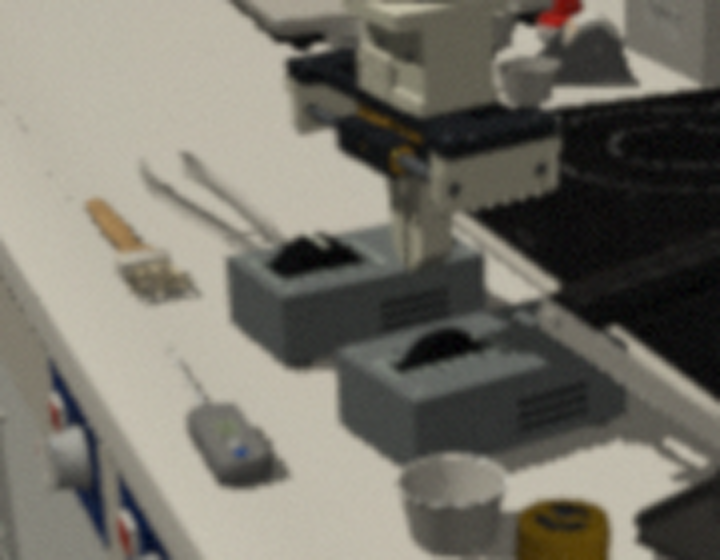

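The wide wheel's white line is now near the top, at zoomed (323,240) in the scene view. I'll check it against the projected line for each notch.

```bash
python3 - <<'E'
from h import *
a=np.radians(6.7)
for nm,c in (("crown",(.463,.3865)),):
  for th in (0,.5,.7,.9,1.4):
    p=th-.7; L=[]
    for s in (-.014,.014):
      dx=.03*np.sin(p); z=.038+.03*np.cos(p)
      L.append([c[0]+dx*np.cos(a)-s*np.sin(a),c[1]+dx*np.sin(a)+s*np.cos(a),z])
    print(th,((proj("scene",L)-[180,130])*4).round(0).tolist())
E
python3 -m inch '[0,0.3,-0.8,-0.3,0.5, 0,0.3,-0.8,-0.3,0.5, 0,0.2,-0.6,-0.3,0, 0,0,0,-0.3,0, 0,0,0,-0.3,0, 0,0,0,-0.3,0, 0,0,0,0,0, 0,0,0,0,0, 0,0,0,0,0, 0,0,0,0,0]'
```

```text
0 [[298.0, 262.0], [279.0, 249.0]]
0.5 [[316.0, 249.0], [297.0, 236.0]]
0.7 [[324.0, 246.0], [305.0, 234.0]]
0.9 [[332.0, 245.0], [313.0, 233.0]]
1.4 [[351.0, 251.0], [332.0, 239.0]]
time_s: 8.12
eef_pos: [0.4849, 0.2181, 0.0822]
tool_rot: [3.116, 0.033, -2.986]
ft_force: [0.6, -0.4, 0.5]
width: 0.0003
```

```bash
python3 -m inch '[0,0.1,-0.4,-0.2,0, 0,0.1,-0.4,-0.2,0, 0,0,-0.3,-0.2,0, 0,0,0,-0.2,0, 0,0,0,-0.2,0, 0,0,0,-0.2,0, 0,0,0,-0.1,0, 0,0,0,0,0, 0,0,0,0,0, 0,0,0,0,0]'
```

```text
time_s: 8.95
eef_pos: [0.4877, 0.2058, 0.0685]
tool_rot: [3.116, 0.034, -2.987]
ft_force: [-0.8, -1.2, 2.6]
width: 0.0008
```

```bash
python3 -m inch '[0,0,0,-0.2,0, 0,0,0,-0.2,0, 0,0,0,-0.2,0, 0,-0.35,-0.05,-0.15,0, 0,-0.35,-0.05,-0.1,0, 0,-0.35,-0.05,-0.1,0, 0,-0.35,-0.05,-0.05,0, 0,-0.35,-0.05,-0.05,0, 0,0,0,0,0, 0,0,0,0,0]'
```

```text
time_s: 9.78
eef_pos: [0.4807, 0.2046, 0.0635]
tool_rot: [3.112, 0.056, -2.99]
ft_force: [0.9, -1.7, 7.6]
width: 0.0002
```

```bash
python3 -m inch '[0,-0.4,-0.05,-0.05,0, 0,-0.4,-0.05,-0.05,0, 0,-0.4,-0.05,-0.05,0, 0,-0.4,-0.05,-0.05,0, 0,0,0,0,0, 0,0,0,0,0, 0,0,0,0,0, 0,0,0,0,0, 0,0,0,0,0, 0,0,0,0,0]'
```

```text
time_s: 10.62
eef_pos: [0.4685, 0.2026, 0.0647]
tool_rot: [3.111, 0.066, -2.992]
ft_force: [-1.1, -2.1, 4.9]
width: 0.0003
```

```bash
python3 -m inch '[0,0,0,0.6,0, 0,0,0,0.8,0, 0,0,0.5,1,0, 0,0.5,2,1,0, 0,0.7,2.5,0.5,-0.5, 0,0.7,2.5,0,-0.5, 0,0.7,2.5,0,-0.5, 0,0.7,2.5,0,-0.5, 0,0.7,2.5,0,0, 0,0.5,1,0,0]'
python3 - <<'E'
from h import *
im=grab_frame("top");cv2.imwrite("pics/top3.png",cv2.resize(im[175:275,120:280],None,fx=5,fy=5,interpolation=cv2.INTER_CUBIC))
im=grab_frame("scene");cv2.imwrite("pics/scene3.png",cv2.resize(im[130:270,180:360],None,fx=4,fy=4,interpolation=cv2.INTER_CUBIC))
print(get_obs()["eef_pos"],get_obs()["tool_rot"])
E
```

```text
time_s: 11.45
eef_pos: [0.5126, 0.3663, 0.1105]
tool_rot: [3.11, 0.064, -3.035]
ft_force: [-1.4, 1.8, 0.4]
width: 0.0008
[0.51295326 0.36483263 0.11023153] [ 3.11117041  0.06398931 -3.03490053]
```

View pics/top3.png

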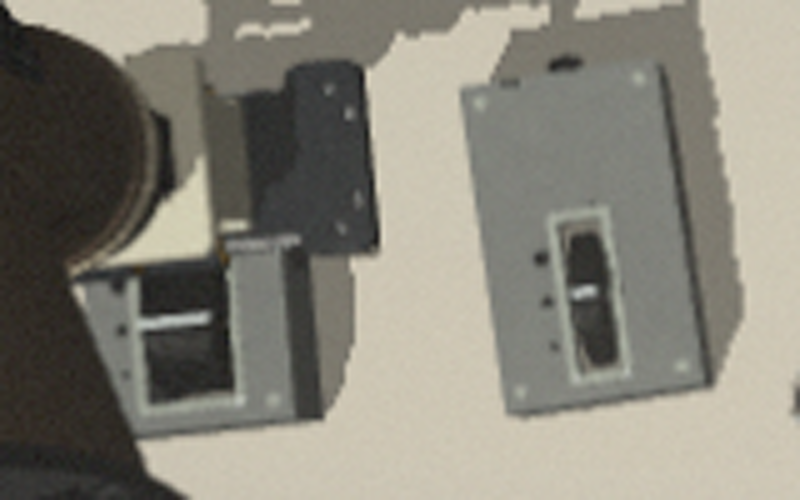

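View pics/scene3.png

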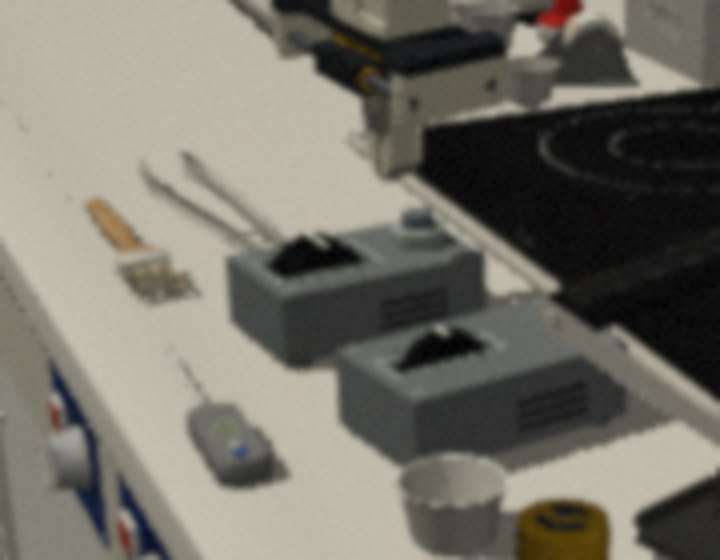

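Both white lines now sit level with the middle dots: wide at zoomed (175,320), narrow at (583,291). The boxes haven't moved. Next is the button.

```bash
python3 -m inch '[0,0.5,0.6,-0.4,0, 0,0.5,0.6,-0.4,0, 0,0.5,0.6,-0.4,0, 0,0.4,0.6,-0.4,0, 0,0.4,0.5,-0.4,0, 0,0.2,0.3,-0.4,0, 0,0,0,0,0, 0,0,0,0,0, 0,0,0,0,0, 0,0,0,0,0]'
python3 - <<'E'
from h import *
im=grab_frame("scene");cv2.imwrite("pics/scene4.png",cv2.resize(im[130:270,180:360],None,fx=4,fy=4,interpolation=cv2.INTER_CUBIC))
im=cv2.imread("pics/scene3.png")
for X in ([.538,.396,.052],[.538,.396,.066],[.538,.396,.072]): print((proj("scene",X)[0]-[180,130])*4)
E
```

```text
time_s: 12.38
eef_pos: [0.5403, 0.3942, 0.0828]
tool_rot: [3.115, 0.061, -3.039]
ft_force: [-0.3, 0.1, -0.3]
width: 0.0003
[415.1728334  241.25482147]
[414.55389129 221.79610887]
[414.2873484 213.4005474]
```

View pics/scene4.png

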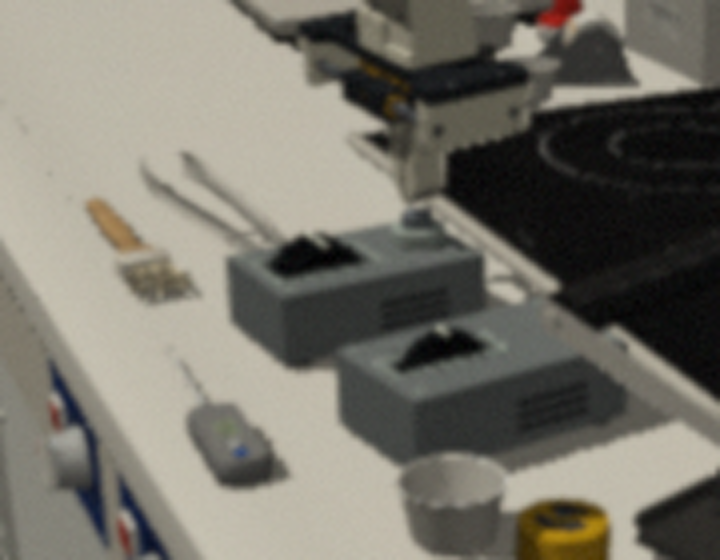

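```bash
python3 -m inch '[0,-0.1,0.1,-0.3,0, 0,0,0.1,-0.3,0, 0,0,0,-0.3,0, 0,0,0,-0.3,0, 0,0,0,-0.2,0, 0,0,0,-0.2,0, 0,0,0,-0.2,0, 0,0,0,-0.2,0, 0,0,0,-0.2,0, 0,0,0,0,0]'
```

```text
time_s: 13.27
eef_pos: [0.5397, 0.3965, 0.0693]
tool_rot: [3.112, 0.065, -3.04]
ft_force: [-1.4, -1.5, 3.7]
width: 0.0004
```

```bash
python3 -m inch '[0,0,0,-0.3,0, 0,0,0,-0.3,0, 0,0,0,-0.3,0, 0,0,0,-0.3,0, 0,0,0,-0.3,0, 0,0,0,-0.3,0, 0,0,0,-0.3,0, 0,0,0,-0.3,0, 0,0,0,-0.3,0, 0,0,0,-0.3,0]'
```

```text
time_s: 14.1
eef_pos: [0.54, 0.3968, 0.068]
tool_rot: [3.103, 0.073, -3.043]
ft_force: [-10.6, -8.4, 31.3]
width: 0.0008
```

Something has bottomed out at 31 N. To tell a full press from a finger on the collar, I'll back off in small steps and note where contact ends.

```bash
python3 - <<'E'
from h import *
im=grab_frame("scene");cv2.imwrite("pics/scene5.png",cv2.resize(im[160:220,250:330],None,fx=9,fy=9,interpolation=cv2.INTER_CUBIC))
E
python3 -m inch '[0,0,0,0.1,0, 0,0,0,0.1,0, 0,0,0,0,0, 0,0,0,0,0, 0,0,0,0,0, 0,0,0,0,0, 0,0,0,0,0, 0,0,0,0,0, 0,0,0,0,0, 0,0,0,0,0]'
```

```text
time_s: 14.98
eef_pos: [0.5398, 0.3966, 0.0716]
tool_rot: [3.102, 0.074, -3.044]
ft_force: [-0.7, -0.9, 3.3]
width: 0.0007
```

View pics/scene5.png

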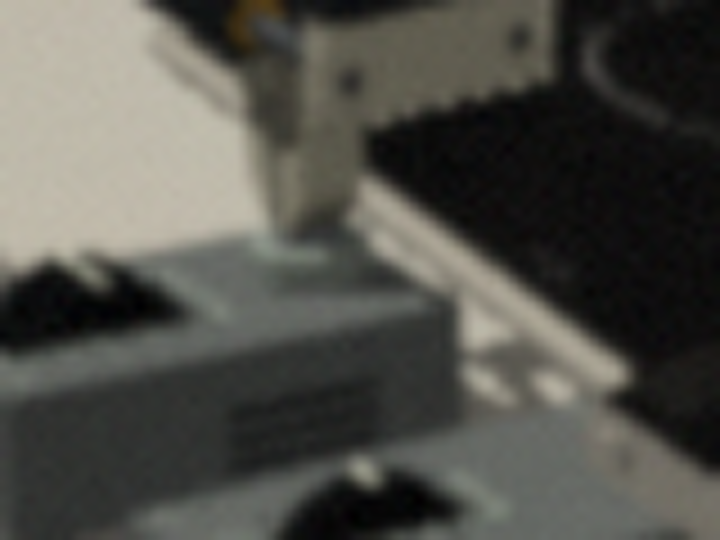

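```bash
python3 -m inch '[0,0,0,0.1,0, 0,0,0,0,0, 0,0,0,0,0, 0,0,0,0,0, 0,0,0,0,0, 0,0,0,0,0, 0,0,0,0,0, 0,0,0,0,0, 0,0,0,0,0, 0,0,0,0,0]'; python3 -m inch '[0,0,0,0.1,0, 0,0,0,0,0, 0,0,0,0,0, 0,0,0,0,0, 0,0,0,0,0, 0,0,0,0,0, 0,0,0,0,0, 0,0,0,0,0, 0,0,0,0,0, 0,0,0,0,0]'
```

```text
time_s: 15.82
eef_pos: [0.5398, 0.3966, 0.0725]
tool_rot: [3.102, 0.074, -3.044]
ft_force: [-1.2, 0.1, 4.1]
width: 0.0005
time_s: 16.65
eef_pos: [0.5398, 0.3966, 0.0734]
tool_rot: [3.102, 0.074, -3.044]
ft_force: [0.4, 0.4, 1.5]
width: 0.0005
```

```bash
python3 -m inch '[0,0,0,0.1,0, 0,0,0,0,0, 0,0,0,0,0, 0,0,0,0,0, 0,0,0,0,0, 0,0,0,0,0, 0,0,0,0,0, 0,0,0,0,0, 0,0,0,0,0, 0,0,0,0,0]'; python3 -m inch '[0,0,0,0.3,0, 0,0,0,0.2,0, 0,0,0,0,0, 0,0,0,0,0, 0,0,0,0,0, 0,0,0,0,0, 0,0,0,0,0, 0,0,0,0,0, 0,0,0,0,0, 0,0,0,0,0]'
python3 - <<'E'
from h import *
im=grab_frame("scene");cv2.imwrite("pics/scene6.png",cv2.resize(im[160:220,250:330],None,fx=9,fy=9,interpolation=cv2.INTER_CUBIC))
E
```

```text
time_s: 17.48
eef_pos: [0.5398, 0.3966, 0.0744]
tool_rot: [3.102, 0.074, -3.044]
ft_force: [-0.1, -0.6, 1.9]
width: 0.0005
time_s: 18.32
eef_pos: [0.5393, 0.3963, 0.0791]
tool_rot: [3.103, 0.073, -3.043]
ft_force: [-0.5, -0.2, 0.7]
width: 0.0004
```

View pics/scene6.png

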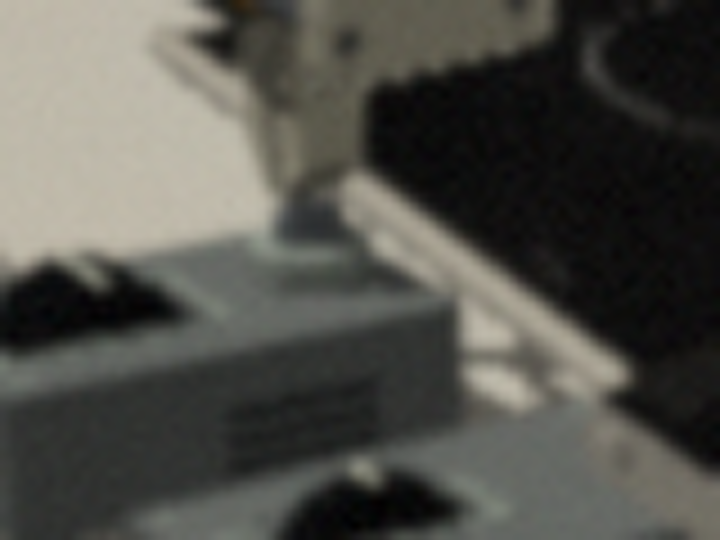

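Contact began at about z = 0.0745 and stopped dead at 0.068 with 31 N, which is roughly 6 mm of travel, so that was a full press. I'll retreat and check.

```bash
python3 -m inch '[0,0,0,1,0, 0,0,0,1.5,0, 0,0,0,2,0, 0,0,0.5,2,0, 0,-1,2,2,0, 0,-1,2.5,2,0, 0,-1,2.5,2,0, 0,-1,2.5,1,0, 0,-1,2.5,0,0, 0,-1,2.5,0,0]';python3 -m inch '[0,-2,2.5,0,0, 0,-2,2.5,0,0, 0,-2,2.5,0,0, 0,-2,2,0,0, 0,-1,1,0,0, 0,0,0,0,0, 0,0,0,0,0, 0,0,0,0,0, 0,0,0,0,0, 0,0,0,0,0]'
python3 - <<'E'
from h import *
a=grab_frame("top")[175:275,120:280];b=grab_frame("scene")
cv2.imwrite("pics/top7.png",cv2.resize(a,None,fx=5,fy=5,interpolation=cv2.INTER_CUBIC))
cv2.imwrite("pics/scene7.png",cv2.resize(b[130:270,180:360],None,fx=4,fy=4,interpolation=cv2.INTER_CUBIC))
E
```

```text
time_s: 19.2
eef_pos: [0.4817, 0.5412, 0.229]
tool_rot: [3.105, 0.076, -3.059]
ft_force: [1.0, 0.7, -0.5]
width: 0.0006
time_s: 20.03
eef_pos: [0.3877, 0.6523, 0.2363]
tool_rot: [3.1, 0.08, -3.058]
ft_force: [0.0, -0.3, 0.2]
width: 0.0005
```

View pics/top7.png

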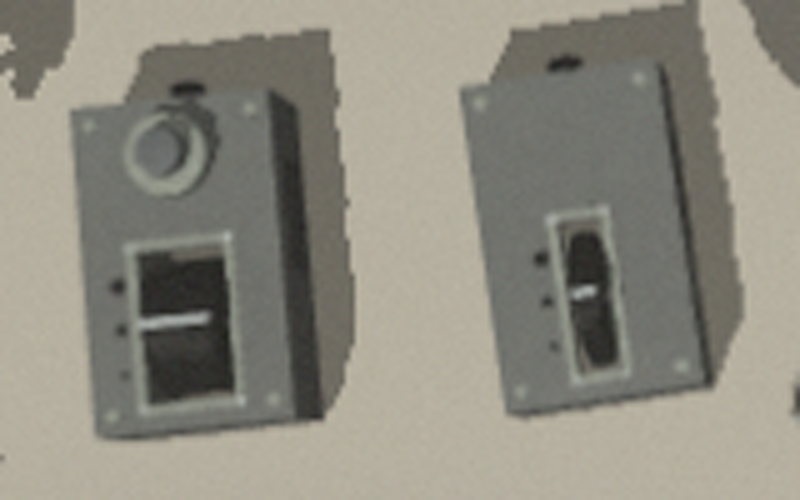

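View pics/scene7.png

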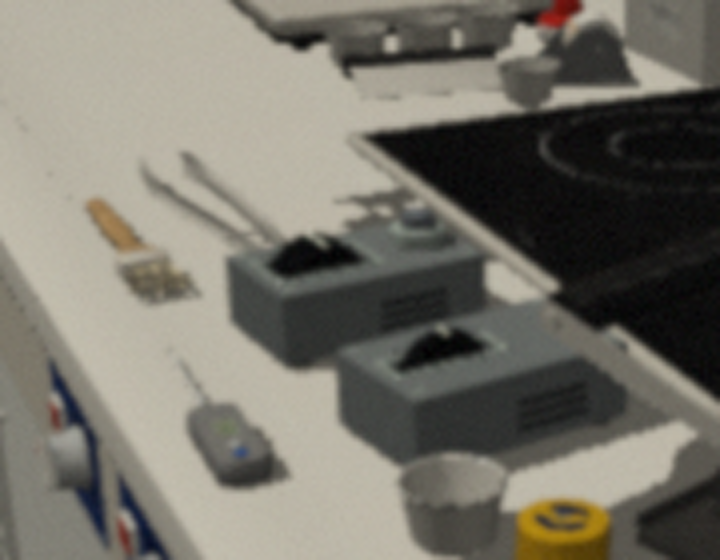

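Both white lines are on top, at zoomed (175,320) and (583,291). The button is up at (158,150), the boxes stand where they were, and the arm is clear.

```bash
python3 -c "
from cell import *
print(hand_in())"
```

```text
the job is handed in; nothing more can be done
None
```

I rolled both wheels one click to their middle notch, pressed the start button down and let it come up, then handed the job in at about 20 s. I got no verdict back.

- **Wheels:** in the last pictures, both white lines are on top, level with the middle dots. An earlier scene-camera projection put the wide wheel slightly past the notch, at about 0.8 rad. The top view agrees with the middle notch.
- **Button:** contact began at about z = 0.0745 and ended in a hard stop at z = 0.068 with 31 N. That is about 6 mm of travel, against the 4.5 mm needed. I inferred the travel from height and force, and the force readings carry about 1 N of noise. The button looks fully up again.
- **Surroundings:** the controllers, cup and thermometer look unmoved in the before-and-after pictures. I didn't check the other bystanders closely, but the arm never went near them.
- **Arm:** it is clear of everything. The tool tilted about 4° over the job, which did not affect the result.

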